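# Fit and lock the oil filler cap on a valve cover

### The arm

A 6-joint arm with a two-finger parallel gripper is mounted at the origin on the work surface. World frame = base frame: x ahead of the robot, y to its left, z up, the work surface at z = 0. Lengths are in m, angles in rad, forces in N, time in s.
With the tool pointing down it reaches from about 0.275 to 1 m from the base axis. Payload 8.4 kg.
Tool frame: the origin (TCP) lies midway between the tips of the shut fingers; the grasp point (between the pads) lies 19 mm behind it (ctrl.grip_point_offset is the distance from the TCP to the grasp point, in m); z points along the fingers, y is the direction in which the jaws open and shut (so a half turn about z gives the same grasp; the last joint's range is limited). The gripper opens to 85 mm and grips with 20 to 120 N. Pads are 22 mm wide; open, the fingers measure 114 mm over their backs; the gripper's body (76 mm by 85 mm) begins 54 mm behind the grasp point. The pads swing forward as they close: fully open they stand 13 mm farther back than shut.
Start: joints at [1.244, 0.353, 1.633, -0, 1.155, -0.002], TCP at [0.199, 0.592, 0.231] pointing down, gripper open.
Joint ranges: [-2.63, 2.63], [-0.92, 2.1], [0.06, 2.66], [-1.3, 4.44], [0, 2.69], [-3.02, 3.02]. Speed limits (rad/s): [2.22, 2.22, 2.79, 3.14, 3.14, 3.14].

### API

Orientations are given as a unit quaternion [w, x, y, z].
In Python, from station import ctrl, viewer, workorder gives the robot as it stands.
- The arm moves only by the tool servo_tool, never from a script. Its argument "commands" is a list that holds one entry, the list of rows, each a list of 7 numbers: the shift along the tool's x, y, z in cm, then the turn, a rotation vector about the tool's x, y, z in degrees, then the opening in per cent of the stroke, from 0 (shut) to 100 (fully open). A call has 1 to 12 rows; each row shifts and turns the commanded pose from where the row before left it, along the tool's axes as they then stand; what a row does not reach is not made up. A row lasts 1/8 s, in which the tool goes at most 62.5 mm and 10.7 degrees, less where a joint would pass 70% of its speed; a pose out of reach is approached as far as the arm can. A call with a gripper value outside its range is refused whole. The fingers move at their own pace and stop on an object; "squeeze" is the grip in N (left out, the last holds). Time passes only in rows, so rows that do not move let the fingers close. It gives the time, the measured TCP pose, the force and the opening at its end, in the units of the state.
- ctrl.get_state(): the state, without advancing time (a new reading comes with each control period).
- viewer.read_camera(name): name is "scene" or "top" or "wrist"; returns a dict with "image" (420x560x3 uint8, red, green, blue), "vertical_fov" (degrees; the focal length in pixels is half the picture's height over the tangent of half this angle, whatever the lens; pixels are square), "cx", "cy" (the principal point, pixels), "rvec" (rotation vector, rad) and "tvec" (3), from world to camera coordinates, as OpenCV has them; the wrist camera has in their place "mount" (4x4, takes a point from camera to tool coordinates, whose origin is the TCP and whose axes are the flange's). Camera axes: x right, y down, z forward; pixel columns grow to the right and rows downward; lengths in m; the calibration is good to about 2 mm. A picture is of the moment at which its call begins: read the wrist's pose just before it. There is no depth.
- workorder.hand_in(): hands the job in, once; it reports no verdict.
The state is a dict: "clock": time; "joint_pos": joint angles; "qvel": joint speeds; "effort": joint torques, N m; "ee_pos": TCP position; "eef_rot": TCP orientation; "force": force on the tool from outside, world axes, zero at the start; "moment": the same for the moment, N m; "finger_gap": finger opening in m.
Only numpy, scipy, OpenCV 4.12 (cv2) and the standard library are available. Lean on these libraries where they do the work, as an engineer would, in place of code of your own. Each camera call takes 0.05 s, during which the arm holds its last target. There are 200 camera calls.

### The job

Put the large winged oil filler cap on the valve cover: lower it onto the notched filler mouth with its wing in line with the two notches so that its lugs drop through and its flange sits flat on the rim, then give it a quarter turn (either way) so that it is locked with its wing crosswise to the notches, and let go. Leave the two other caps on the bench where they are.

Things in the scene. Friction and masses are not known exactly. Their poses are not given: they have to be found in the camera images.
- cap: Large grey winged cap, upright on the bench, 51 mm tall, about 60-130 g. Origin: centre of underside, z up; x along wing and lugs (half turn is the same). Two opposite lugs at the foot: a bar 54 mm long (x), 9 wide, height 0-5; round plug dia 30, 0-13; flange dia 66, 13-21; wing to pinch 78 long (x), 12 thick (y), 21-51 mm up. Fits if centred within 4 mm and aligned within 10 degrees.
- mouth (a point): Centre of filler mouth at its rim top, 90 mm up: the wide neck (72 mm outside) of a fixed aluminium valve cover 150x310 mm, 60 high, centred 55 mm away at -y; the narrow neck is a plain breather. Bore 39 mm, two 21 mm wide notches out to 33 mm along +x and -x. Rim 5 mm thick, 25 mm free below; lugs turn freely there, no stop, light friction. Seated cap: origin 13 mm below this point.
- small_cap: Another winged cap that belongs elsewhere, to be left alone: grey plastic, upright on the bench, 42 mm flange, 50 mm wing, 39 mm tall. Origin at the centre of its underside.
- round_cap: A round ribbed screw cap without a wing, to be left alone: grey plastic, 62 mm in diameter, 28 mm tall, on the bench. Origin at the centre of its underside.
There are look-alikes about, which are no part of the job. Leave any brown or yellow look-alike of the cap alone.

How it is judged:
By the outcome, as a careful person would: the job done as asked, in the order asked, and still so for the second after the job is handed in, with the robot touching nothing.
It also fails if it takes over 45 s, if anything falls off the work surface, if the arm or the gripper's body presses on something with over 40 N, if the wrist force passes 120 N, or if a joint passes its speed limit or range.

## Working session

There is one attempt and no reset: what is moved stays moved. The work goes in short steps, Python scripts to look and compute and a tool call to move; the robot and the scene stay as the last step left them, time stands still between calls to the robot, and variables do not carry over. Pictures are saved under pics/ and viewed, on a budget of 10 in all, crops included, one or two more only if the job needs it, and the job is handed in when it is done.

Besides the shell and the picture viewer there is one more tool, called after "Call:" by a JSON object that holds its "op" and its "data". servo_tool: Moves the arm, as the interface text tells. Its arguments: {"type":"object","properties":{"commands":{"type":"array"},"squeeze":{"type":"number"}},"required":["commands"]}

```bash
mkdir -p pics; cat > h.py <<'E'
import numpy as np, cv2
from scipy.spatial.transform import Rotation as R
from station import ctrl, viewer, workorder
def K(c):
    f=c['image'].shape[0]/2/np.tan(np.radians(c['vertical_fov'])/2)
    return np.array([[f,0,c['cx']],[0,f,c['cy']],[0,0,1.]])
def snap(name,fn=None):
    s=ctrl.get_state(); c=viewer.read_camera(name); c['s']=s
    if 'mount' in c:
        T=np.eye(4); w,x,y,z=s['eef_rot']; T[:3,:3]=R.from_quat([x,y,z,w]).as_matrix(); T[:3,3]=s['ee_pos']
        M=np.linalg.inv(T@np.array(c['mount'])); c['Rm'],c['t']=M[:3,:3],M[:3,3]
    else:
        c['Rm']=cv2.Rodrigues(np.array(c['rvec'],float))[0]; c['t']=np.array(c['tvec'],float).ravel()
    if fn: cv2.imwrite('pics/'+fn,c['image'][:,:,::-1])
    return c
def pix2w(c,uv,z):
    d=c['Rm'].T@np.linalg.inv(K(c))@np.array([uv[0],uv[1],1.]); o=-c['Rm'].T@c['t']
    return o+d*(z-o[2])/d[2]
def w2pix(c,p):
    q=K(c)@(c['Rm']@np.array(p)+c['t']); return q[:2]/q[2]
E
python3 - <<'E'
from h import *
a=snap('top','top.png'); b=snap('scene','scene.png'); w=snap('wrist','wrist.png')
print({k:v for k,v in a.items() if k not in('image','s')}); print([k for k in w],w['vertical_fov']); print(a['s'])
import pickle; pickle.dump((a,b,w),open('c0.pkl','wb'))
E
```

```text
{'vertical_fov': 55.63996920718194, 'cx': 279.61303029897186, 'cy': 213.56264005044423, 'rvec': array([ 2.1246184 , -2.14273909,  0.12339804]), 'tvec': array([0.00977502, 0.51892669, 0.67883404]), 'Rm': array([[-0.00642043, -0.99956569, -0.02876142],
       [-0.98965579,  0.01047373, -0.14307944],
       [ 0.14331854,  0.02754527, -0.98929321]]), 't': array([0.00977502, 0.51892669, 0.67883404])}
['image', 'vertical_fov', 'cx', 'cy', 'mount', 's', 'Rm', 't'] 62.37686463468299
{'clock': 0.0, 'joint_pos': array([ 1.24357188e+00,  3.53656564e-01,  1.63413173e+00, -1.59131655e-05,
        1.15517748e+00, -2.38751959e-03]), 'qvel': array([ 0.0004594 ,  0.00074092, -0.00079666,  0.00010059,  0.00305351,
       -0.00092635]), 'effort': array([-1.95473098e-03, -6.05264711e+01, -3.42064154e+01, -6.46569356e-05,
        9.52846109e-03, -1.98257317e-05]), 'ee_pos': array([0.19931845, 0.59187236, 0.23055744]), 'eef_rot': array([-1.05459585e-04,  1.61702098e-01,  9.86839379e-01, -6.78452956e-04]), 'force': array([-0.72848055,  0.05899701, -0.4174151 ]), 'moment': array([ 0.04434436,  0.03490843, -0.04224436]), 'finger_gap': 0.08549851348532347}
```

View pics/top.png

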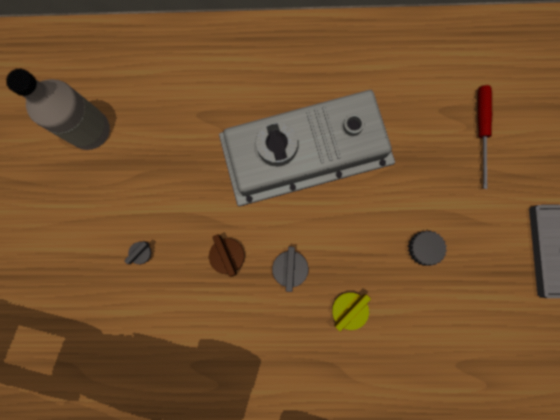

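View pics/scene.png

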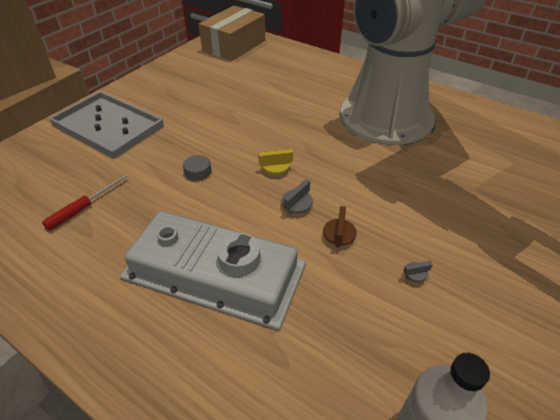

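The top view shows the mouth at about (277,143), the grey cap at (290,268), and brown and yellow look-alikes at (227,255) and (351,311). The small cap is at (139,253) and the round cap at (428,248). Next I'll enlarge the mouth and cap.

```bash
python3 - <<'E'
from h import *; import pickle
a,b,w=pickle.load(open('c0.pkl','rb'))
im=a['image'][:,:,::-1]
f=lambda x,y:cv2.convertScaleAbs(cv2.resize(im[y:y+60,x:x+60],(400,400),interpolation=cv2.INTER_CUBIC),alpha=1.6)
o=np.hstack([f(247,113),f(260,238)])
for i in range(0,800,100): 
    cv2.line(o,(i,0),(i,8),(0,255,0),1)
    cv2.line(o,(0,i),(8,i),(0,255,0),1)
cv2.imwrite('pics/crop1.png',o)
E
```

```text
(no output)
```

View pics/crop1.png

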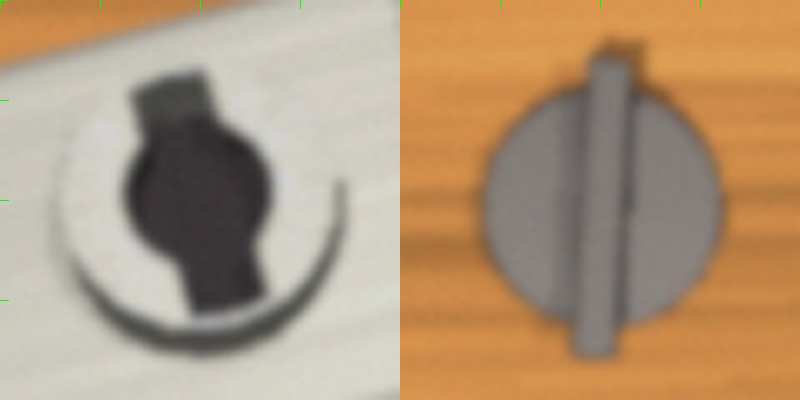

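```bash
python3 - <<'E'
from h import *; import pickle
a,b,w=pickle.load(open('c0.pkl','rb'))
print('cam',-a['Rm'].T@a['t'])
g=lambda x,y,ox,oy:(ox+(x+.5)/6.667-.5,oy+(y+.5)/6.667-.5)
P=lambda x,y,ox,oy,z:pix2w(a,g(x,y,ox,oy),z)
m1,m2,mb=P(169,80,247,113,.09),P(229,307,247,113,.09),P(198,193,247,113,.09)
ang=lambda d:np.degrees(np.arctan2(d[1],d[0]))
print('mouth',m1,m2,(m1+m2)/2,mb,ang(m1-m2),np.linalg.norm(m1-m2))
c1,c2,cf=P(214,60,260,238,.051),P(195,355,260,238,.051),P(203,206,260,238,.021)
print('cap',c1,c2,(c1+c2)/2,cf,ang(c1-c2),np.linalg.norm(c1-c2))
for n,p in(('mouth',(m1+m2)/2),('cap',(c1+c2)/2)): print(n,w2pix(b,p),w2pix(w,p))
s=a['s'];q=s['eef_rot'];print(R.from_quat([q[1],q[2],q[3],q[0]]).as_matrix().round(3))
print(np.array(w['mount']).round(3), w['cx'],w['cy'])
# cap and mouth check vs scene: view
im=b['image'][:,:,::-1]
f=lambda x,y:cv2.resize(im[y:y+60,x:x+60],(400,400),interpolation=cv2.INTER_CUBIC)
cv2.imwrite('pics/crop2.png',np.hstack([f(208,220),f(267,165)]))
E
```

```text
cam [ 0.41633206 -0.01436299  0.74609479]
mouth [0.66645437 0.01616454 0.09      ] [0.60573864 0.0010701  0.09      ] [0.6360965  0.00861732 0.09      ] [0.63603065 0.008823   0.09      ] 13.961176043916685 0.06256390843848086
cap [ 0.45866763 -0.01566567  0.051     ] [ 0.38289377 -0.00996145  0.051     ] [ 0.4207807  -0.01281356  0.051     ] [ 0.42107022 -0.01232187  0.021     ] -4.3050790117215785 0.07598825596228227
mouth [238.00368922 247.68564003] [-26.79801646 622.97183277]
cap [296.42318036 188.19600573] [-109.46422836  488.590137  ]
[[-0.948  0.319 -0.   ]
 [ 0.319  0.948 -0.001]
 [-0.    -0.001 -1.   ]]
[[-0.001 -0.955 -0.296  0.077]
 [ 1.    -0.001 -0.001 -0.   ]
 [ 0.    -0.296  0.955 -0.143]
 [ 0.     0.     0.     1.   ]] 276.06806573757143 209.7908170700278
```

View pics/crop2.png

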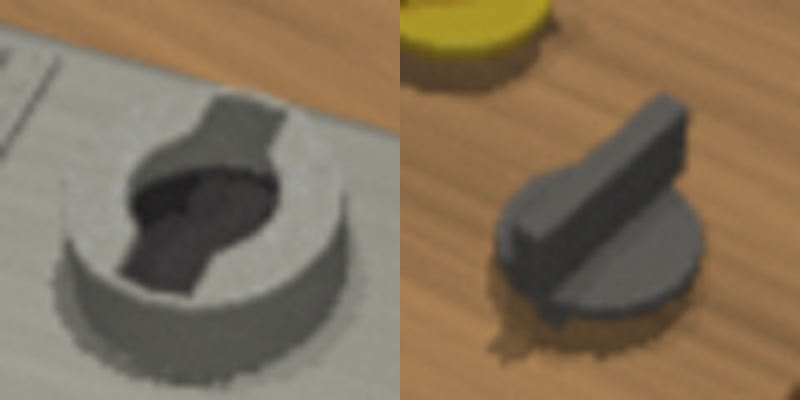

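The enlarged views agree with each other within about 2 mm:

| Item | Position (x, y) | Direction |
|---|---|---|
| Mouth | (0.636, 0.009) | notches at 14° |
| Cap | (0.421, -0.013) | wing at -4.3° |

I'll move above the cap with the fingers partly closed, to clear the brown neighbour.

Call:
{"op": "servo_tool", "data": {"commands": [[[-3.36, -4.19, 0.65, 0, 0, 0, 45], [-3.36, -4.19, 0.65, 0, 0, 0, 45], [-3.36, -4.19, 0.65, 0, 0, 0, 45], [-3.36, -4.19, 0.65, 0, 0, 0, 45], [-3.36, -4.19, 0.65, 0, 0, 0, 45], [-3.36, -4.19, 0.65, 0, 0, 0, 45], [-3.36, -4.19, 0.65, 0, 0, 0, 45], [-3.36, -4.19, 0.65, 0, 0, 0, 45], [-3.36, -4.19, 0.65, 0, 0, 0, 45], [-3.36, -4.19, 0.65, 0, 0, 0, 45], [-3.36, -4.19, 0.65, 0, 0, -7.15, 45], [-3.36, -4.19, 0.65, 0, 0, -7.15, 45]]], "squeeze": 60}}

```text
clock: 1.65
ee_pos: [0.4274, -0.012, 0.1532]
eef_rot: [0.0, 0.036, 0.999, 0.0]
force: [1.8, 0.9, -0.1]
finger_gap: 0.0385
```

Call:
{"op": "servo_tool", "data": {"commands": [[[0, 0, 0, 0, 0, 0, 45], [0, 0, 0, 0, 0, 0, 45], [0, 0, 0, 0, 0, 0, 45]]]}}

```text
clock: 2.02
ee_pos: [0.4267, -0.0093, 0.1533]
eef_rot: [-0.0, 0.037, 0.999, 0.0]
force: [-0.5, 0.2, 0.2]
finger_gap: 0.0385
```

```bash
python3 - <<'E'
from h import *; import pickle
w=snap('wrist','wr1.png'); pickle.dump(w,open('w1.pkl','wb'))
s=w['s'];print(s['ee_pos'],s['joint_pos'].round(3),s['finger_gap'],s['clock'])
q=s['eef_rot'];print(R.from_quat([q[1],q[2],q[3],q[0]]).as_matrix().round(4))
d=np.array([np.cos(np.radians(-4.3)),np.sin(np.radians(-4.3)),0])
for k in(-.039,0,.039):print(w2pix(w,np.array([.421,-.0126,.051])+k*d))
print(w2pix(w,[.636,.0087,.09]))
E
```

```text
[ 0.42673981 -0.00926267  0.15329987] [-0.025  0.147  2.114  0.     0.88  -1.522] 0.03853285406112115 2.025
[[-9.972e-01  7.470e-02 -3.000e-04]
 [ 7.470e-02  9.972e-01  2.000e-04]
 [ 3.000e-04  1.000e-04 -1.000e+00]]
[270.7920947  150.32690806]
[271.06002431 203.59481625]
[271.30477875 252.25519775]
[317.75758826 469.07752454]
```

View pics/wr1.png

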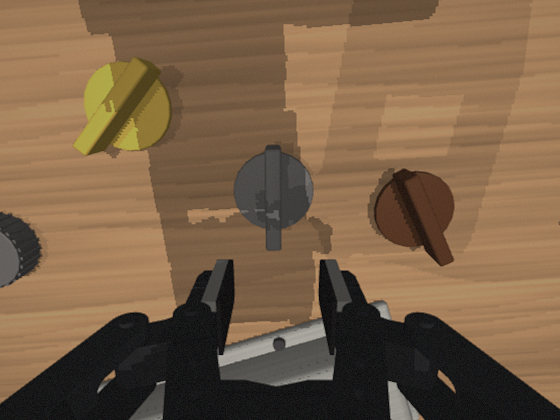

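The wrist view shows the grey cap's wing ends at (273,147) and (274,250), 2–3 px from the prediction. The brown cap is well clear of the partly closed fingers. Descending and gripping.

Call:
{"op": "servo_tool", "data": {"commands": [[[0.7, -0.25, 3, 0, 0, 0, 45], [0, 0, 4, 0, 0, 0, 45], [0, 0, 3, 0, 0, 0, 45], [0, 0, 1.7, 0, 0, 0, 45], [0, 0, 1.0, 0, 0, 0, 45], [0, 0, 0, 0, 0, 0, 45], [0, 0, 0, 0, 0, 0, 0], [0, 0, 0, 0, 0, 0, 0], [0, 0, 0, 0, 0, 0, 0], [0, 0, 0, 0, 0, 0, 0]]]}}

```text
clock: 3.32
ee_pos: [0.4207, -0.0121, 0.0269]
eef_rot: [0.001, 0.038, 0.999, 0.0]
force: [-1.3, 1.6, 7.6]
finger_gap: 0.0108
```

Call:
{"op": "servo_tool", "data": {"commands": [[[0, 0, -2, 0, 0, 0, 0], [0, 0, -4, 0, 0, 0, 0], [0, 0, -4, 0, 0, 0, 0], [0, 0, -4, 0, 0, 0, 0], [-3.36, 0.71, 0, 0, 0, 0, 0], [-4.5, 0.75, 0, 0, 0, 0, 0], [-4.5, 0.75, 0, 0, 0, 0, 0], [-4.5, 0.75, 0, 0, 0, 0, 0], [-4.5, 0.75, 0, 0, 0, -9.15, 0], [0, 0, 0, 0, 0, -9.15, 0], [0, 0, 0, 0, 0, 0, 0], [0, 0, 0, 0, 0, 0, 0]]]}}

```text
clock: 4.82
ee_pos: [0.6352, 0.0087, 0.1662]
eef_rot: [-0.0, -0.12, 0.993, 0.0]
force: [0.1, 0.0, -1.2]
finger_gap: 0.0105
```

```bash
python3 - <<'E'
from h import *; import pickle
w=snap('wrist','wr2.png'); t=snap('top'); pickle.dump((w,t),open('w2.pkl','wb'))
s=w['s'];print(s['ee_pos'],s['joint_pos'].round(3),s['finger_gap'],s['clock'],s['force'])
q=s['eef_rot'];M=R.from_quat([q[1],q[2],q[3],q[0]]).as_matrix();print(M.round(4),np.degrees(np.arctan2(-M[1,0],-M[0,0])))
p=s['ee_pos'];d=-M[:,0]
for k in(-.039,0,.039):print('wing',w2pix(w,p-[0,0,.001]+[0,0,.026]+k*d),w2pix(t,p+[0,0,.025]+k*d))
u=np.array([np.cos(np.radians(14)),np.sin(np.radians(14)),0])
for k in(-.033,0,.033):print('mouth',w2pix(w,np.array([.6361,.0087,.09])+k*u),w2pix(t,np.array([.6361,.0087,.09])+k*u))
im=t['image'][100:190,217:337,::-1]
b=cv2.resize(im,(240*2,180*2),interpolation=cv2.INTER_CUBIC)
a=cv2.resize(w['image'][:,:,::-1],(560,420))
b2=np.zeros((420,240,3),np.uint8); b2[:180]=b[::2,::2]
cv2.imwrite('pics/c2.png',a)
E
```

```text
[0.63519869 0.00871703 0.16623636] [ 0.011  0.434  1.668 -0.     1.041 -1.8  ] 0.010513021697781233 4.825 [ 0.14465714  0.02045611 -1.24569836]
[[-9.712e-01 -2.383e-01 -6.000e-04]
 [-2.383e-01  9.712e-01 -1.000e-04]
 [ 6.000e-04  1.000e-04 -1.000e+00]] 13.788789076903388
wing [275.48157364 212.79662274] [280.31678004 144.66215446]
wing [275.61999203 307.88578162] [273.77860748 119.72900471]
wing [275.73664204 388.0207383 ] [267.36763506  95.28092937]
mouth [275.09961543 174.99965094] [281.13793084 159.5660621 ]
mouth [275.36544187 223.49853317] [276.34510872 141.48339434]
mouth [275.60983011 268.0861088 ] [271.61948187 123.65424519]
```

View pics/c2.png

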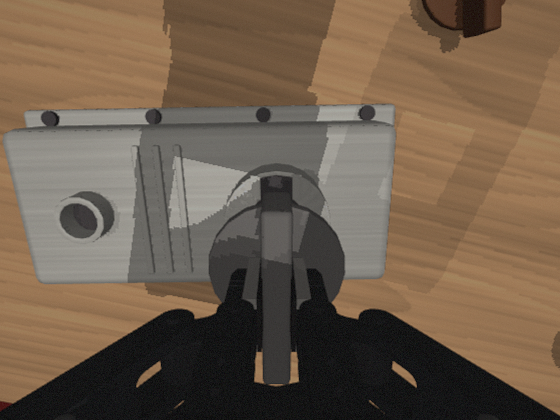

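The wrist view shows the held wing at (277,212)–(277,383) and the notch's far end at (277,177), so they line up sideways. I'll shift 2 mm forward and descend.

Call:
{"op": "servo_tool", "data": {"commands": [[[-0.2, 0, 2, 0, 0, -0.2, 0], [0, 0, 2, 0, 0, 0, 0], [0, 0, 0.6, 0, 0, 0, 0], [0, 0, 0.4, 0, 0, 0, 0], [0, 0, 0.3, 0, 0, 0, 0], [0, 0, 0.3, 0, 0, 0, 0], [0, 0, 0.2, 0, 0, 0, 0], [0, 0, 0, 0, 0, 0, 0]]]}}

```text
clock: 5.92
ee_pos: [0.6378, 0.0093, 0.1083]
eef_rot: [0.0, -0.123, 0.992, -0.0]
force: [-1.3, -0.4, -0.2]
finger_gap: 0.011
```

No contact force below rim height, so the lugs are through. Now seating.

Call:
{"op": "servo_tool", "data": {"commands": [[[0, 0, 0.2, 0, 0, 0, 0], [0, 0, 0.15, 0, 0, 0, 0], [0, 0, 0.1, 0, 0, 0, 0], [0, 0, 0, 0, 0, 0, 0], [0, 0, 0, 0, 0, 0, 0]]]}}

```text
clock: 6.55
ee_pos: [0.6378, 0.0093, 0.104]
eef_rot: [0.0, -0.124, 0.992, 0.0]
force: [-2.9, 0.6, 4.0]
finger_gap: 0.0108
```

Call:
{"op": "servo_tool", "data": {"commands": [[[0, 0, 0, 0, 0, 9, 0], [0, 0, 0, 0, 0, 9, 0], [0, 0, 0, 0, 0, 9, 0], [0, 0, 0, 0, 0, 9, 0], [0, 0, 0, 0, 0, 9, 0], [0, 0, 0, 0, 0, 9, 0], [0, 0, 0, 0, 0, 9, 0], [0, 0, 0, 0, 0, 9, 0], [0, 0, 0, 0, 0, 9, 0], [0, 0, 0, 0, 0, 9, 0], [0, 0, 0, 0, 0, 0, 0], [0, 0, 0, 0, 0, 0, 0]]]}}

```text
clock: 8.05
ee_pos: [0.6382, 0.0093, 0.1041]
eef_rot: [0.0, 0.613, 0.79, 0.0]
force: [0.8, -0.0, 3.4]
finger_gap: 0.0109
```

Call:
{"op": "servo_tool", "data": {"commands": [[[0, 0, 0, 0, 0, 0, 45], [0, 0, 0, 0, 0, 0, 45], [0, 0, 0, 0, 0, 0, 45], [0, 0, -2, 0, 0, 0, 45], [0, 0, -4, 0, 0, 0, 45], [0, 0, -5, 0, 0, 0, 45], [0, -5, -2, 0, 0, 0, 45], [0, -5, 0, 0, 0, 0, 45], [0, -5, 0, 0, 0, 0, 45], [0, -5, 0, 0, 0, 0, 45], [0, 0, 0, 0, 0, 0, 45]]]}}

```text
clock: 9.43
ee_pos: [0.4411, -0.0402, 0.2349]
eef_rot: [0.0, 0.615, 0.789, -0.0]
force: [1.4, -0.4, -0.4]
finger_gap: 0.0385
```

```bash
python3 - <<'E'
from h import *
b=snap('scene'); t=snap('top'); print(b['s']['ee_pos'],b['s']['force'],b['s']['clock'])
f=lambda c,x,y:cv2.resize(c['image'][y:y+80,x:x+80,::-1],(400,400),interpolation=cv2.INTER_CUBIC)
cv2.imwrite('pics/end.png',np.hstack([f(b,198,205),f(t,237,102)]))
g=lambda c,p,x,y:((w2pix(c,p)-[x,y]+.5)*5-.5).round()
u=np.radians(104.2);d=np.array([np.cos(u),np.sin(u),0]);m=np.array([.6365,.009,.128])
for k in(-.039,.039):print(g(b,m+k*d,198,205),g(t,m+k*d,237,102))
E
```

```text
[ 0.44112386 -0.04016265  0.23493577] [ 1.38388064 -0.37251541 -0.39525182] 9.425
[ 86. 111.] [310. 130.]
[306. 174.] [ 77. 191.]
```

View pics/end.png

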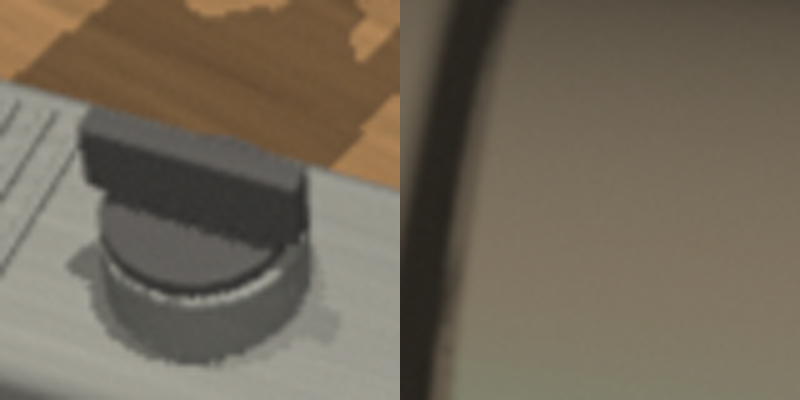

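The scene crop shows the wing crosswise to the notches, from about (90,115) to (302,180), within about 6 px (5x enlarged, so about 1 camera px) of the seated, locked prediction. The flange is flush on the rim. The arm blocks the top view. Handing in.

```bash
python3 -c "
from station import workorder; print(workorder.hand_in())"
```

```text
the job is handed in; nothing more can be done
None
```

The large grey cap is on the filler mouth: seated, turned a quarter turn and released. The job is handed in at about 9.5 s on the robot's clock. I viewed 7 pictures.

- **Seating:** the lugs dropped through the notches with no contact force. The cap then seated at the expected height with about 4 N.
- **Turn:** the tool turned the cap 90° to 104.3°; the notches lie at about 14°.
- **Last scene image:** the flange sits flush on the rim. The wing lies crosswise, within about 1 camera pixel of the locked pose I predicted.
- **Not confirmed:** the arm blocked the final top view, so that cross-check failed. I did not look again at the small cap and the round cap, or at the brown and yellow look-alikes. The gripper stayed partly closed to clear the brown cap, and the readings between moves showed no unexpected contact.

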